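Edge-coin a brass plate on the bench press: set the depth sleeve, press, unload

ROBOT

A 6-joint arm with a two-finger parallel gripper is mounted at the origin on the work surface. World frame = base frame: x ahead of the robot, y to its left, z up, the work surface at z = 0. Lengths are in m, angles in rad, forces in N, time in s.
With the tool pointing down it reaches from about 0.4 to 0.825 m from the base axis. Payload 7 kg.
Tool frame: the origin (TCP) lies at the very end of the fingers, on their centre line; the grasp point (between the pads) lies 19 mm behind it; z points along the fingers, y is the line along which they close (so a half turn about z gives the same grasp; the last joint's range is limited). The gripper opens to 88 mm and grips with 3 to 60 N. Pads are 19 mm wide; open, the fingers measure 130 mm over their backs; the gripper's body (78 mm by 193 mm) begins 47 mm behind the grasp point.
Start: joints at [1.454, 0.359, 0.012, 0, -1.224, -0.288], TCP at [0.266, 0.62, 0.227] pointing down, gripper open.
Joint ranges: [-3.07, 3.07], [-1.43, 2.12], [-1.02, 1.25], [-3.03, 1.67], [-3.05, -0], [-3.03, 3.03]. Speed limits (rad/s): [2.39, 2.39, 3.01, 3.14, 3.14, 3.14].

INTERFACE

Orientations are given as [roll, pitch, yaw] about the fixed x, y, z axes, in that order (R = Rz(yaw) Ry(pitch) Rx(roll)).
In Python, from station import arm gives the robot as it stands. The module is installed in compiled form; this text tells all that it offers.
- The arm moves only by the shell command python3 -m crank 'ROWS' [FORCE]. ROWS is JSON, a list of rows, each an object of numbers: "dx", "dy", "dz": the shift along the world's x, y, z in m; "twist": the turn about the world's z in degrees; "grip": the opening, from -1 (shut) to 1 (fully open). A call has exactly 5 rows; each row is the pose to reach, as a shift and turn from the pose commanded when the call began; what a row does not reach only later rows make up. A row lasts 1/12 s, in which the tool goes at most 41.7 mm and 7.16 degrees, less where a joint would pass 70% of its speed; a pose out of reach is approached as far as the arm can. A call with a gripper value outside its range is refused whole. The fingers move at their own pace and stop on an object; FORCE is the grip in N (left out, the last holds). Time passes only in rows, so rows that repeat a pose let the fingers close, or fill a call up. It gives the time, the measured TCP pose, the force, the opening and the grip force at its end, in the units of the state.
- arm.get_state(): the state, without advancing time (a new reading comes with each control period).
- arm.grab_frame(name): name is "scene" or "top" or "wrist"; returns the picture (420x560x3 uint8, red, green, blue); there is no depth.
- arm.get_calibration(name): a dict with "fx", "fy", "cx", "cy" (pixels), "k1" (the pictures are not rectified: a ray, as slopes to the right and down, at radius r is drawn at 1 + k1 r^2 times it, then the intrinsics apply), "cam_to_world" (4x4, takes a point from camera to world coordinates); the wrist camera has in their place "tool_from_camera" (4x4, takes a point from camera to tool coordinates, whose origin is the TCP and whose axes are the flange's). Camera axes: x right, y down, z forward; pixel columns grow to the right and rows downward; lengths in m; the calibration is good to about 2 mm. A picture is of the moment at which its call begins: read the wrist's pose just before it. get_calibration takes no time and is no camera call.
- arm.job_done(): hands the job in; it is judged then, once.
The state is a dict: "t": time; "q": joint angles; "qd": joint speeds; "joint_efforts": joint torques, N m; "eef_pos": TCP position; "ee_rot": TCP orientation; "force": force on the tool from outside, world axes, zero at the start; "moment": the same for the moment, N m; "width": finger opening in m; "gripper_force": force on a finger pad.
Only numpy, scipy, OpenCV 4.12 (cv2) and the standard library are available. Lean on these libraries where they do the work, as an engineer would, in place of code of your own. Each camera call takes 0.05 s, during which the arm holds its last target. There are 200 camera calls.

TASK

Turn the numbered depth sleeve on top of the bench press to 6 so that it clicks home there, then pull the press lever all the way down until it stops to coin the brass plate, and let it come back up. Then draw the shuttle fully out by its red knob, slide the plate up out of its slotted nest by its edge and lay it flat on the floor of the steel tray, without dropping it from a height or disturbing the other things on the bench.

Things in the scene. Friction and masses are not known exactly. Their poses are not given: they have to be found in the camera images.
- press: Green cast-iron hand press fixed to the bench, 298 high. Origin on the bench below the vertical axis of ram and depth sleeve. Press axes: z up; +y points out of the throat, the way the shuttle is drawn; +x is the lever's side. Column at y = -90 to -165; solid head below z = 220 (x within 33, y -165 to 36); base 120 wide (x), 22 high, to y = 175.
- sleeve (a point): On the axis of the numbered depth sleeve at the height of its pins (249 above the bench); turns with it. Drum 64 diameter, 234 to 260 up; white top with black numerals 0 to 9. Five level tommy pins, 8 diameter, reach to 60 from the axis, 72 degrees apart, one at each even number (red end: 0). The ram's head, 26 diameter, stands on the axis up to 298.
- zero_pin (a point): Point on the axis of the red-ended tommy pin (number 0), 50 from the sleeve's axis; turns with the sleeve.
- index (a point): The red index line on top of the head, 60 from the sleeve's axis on its press -y side, 222 up. The sleeve's setting is the numeral standing over this line. Opposite the lever, at the sleeve's -x side, a brass detent block reaches 231 up.
- depth_sleeve (a joint): Sleeve angle, rad, growing anticlockwise from above: 0.628 (36 degrees) x the number at the index, so 6 is 3.770; stops at 0 and 9. In the press frame numeral n lies at direction (from +x towards +y) value - pi/2 - 0.628 n. A spring detent holds each number: 0.23 N m (about 5 N on a pin) to leave it; past half-way it snaps on to the next by itself. Pins can be pushed round.
- press_lever (a joint): Lever angle, rad: 0 up at rest (40 degrees above level, towards press +y), growing as pulled down, about a shaft along press x at press y = -20, z = 185. With the sleeve at 6 the stroke ends at a stop at about 1.05 (20 degrees below level). A spring lifts it back; about 15 N down on the grip holds it at the bottom.
- lever_grip (a point): Point on the axis of the lever's round black grip (22 diameter, 75 long, at press x = 115), 150 from the lever's shaft; moves with the lever.
- shuttle_knob (a point): Centre of the red ball (24 diameter) on an upright 14 mm stem at the shuttle's outer end, 68 above the bench; the shuttle bar's top below is 36 up. With the shuttle home it is at press y = 140; moves with the shuttle.
- plate_center (a point): Centre of the brass plate, 60 wide x 60 high x 4 thick, 0.12 kg, on edge in the shuttle's slotted nest. Axes: x through the thickness (press x), y width, z up. It starts under the ram; the nest sits 140 behind the knob. Slot 6 wide, 26 deep; the nest block, 40 across the plate, tops out 66 above the bench, the plate at 100, its foot at 40.
- shuttle (a joint): How far the shuttle has been drawn out along press +y, m: 0 home under the ram, 0.12 fully out against its stop. It slides with about 2 N of friction and stays where it is left.
- tray: Open steel tray for finished plates, 140 (its x) x 170 (its y) outside, 42 high, walls 4 thick, floor 5 above the bench; fixed; origin under its centre at bench level. The plate is to end lying flat on its floor, either face up.
- disc0: Loose brass disc, 52 diameter, 5 thick: leave it alone.
- disc1: Loose brass disc, 52 diameter, 5 thick: leave it alone.
- disc2: Loose steel disc, 52 diameter, 5 thick: leave it alone.
- oil_bottle: White plastic oil bottle, 52 diameter, 120 high, standing, origin at its foot: leave it alone.
- hammer: Hammer lying on the bench: leave it alone.
- screwdriver: Screwdriver lying on the bench: leave it alone.
Mind the look-alikes: they are no part of the job. Leave any brown look-alike of the tray alone.

How it is judged:
On the way, in this order (a step that is already met when the one before it is completed fails the run):
1. the depth sleeve rests clicked on 6 (value of joint depth_sleeve between 3.65 and 3.89 rad and value of joint press_lever below 0.15 rad), for 0.2 s.
2. the lever is pulled down to its stop with the shuttle home and the sleeve on 6 (value of joint press_lever above 0.98 rad and value of joint shuttle below 0.01 m and value of joint depth_sleeve between 3.65 and 3.89 rad), for 0.05 s.
3. the lever is back up (value of joint press_lever below 0.15 rad), for 0.1 s.
4. the shuttle is drawn out (value of joint shuttle above 0.108 m), for 0.1 s.
5. the plate is lifted clear of its nest (height (world z) of plate_center above 0.1 m), for 0.05 s.
At the end, for the whole second after the job is handed in: The sleeve stands on 6 (within 0.12 rad), the lever is up (below 0.15 rad), the shuttle is out (beyond 108 mm), and the plate lies flat (within 0.15 rad) between the tray's walls, its centre less than 20 mm above the bench, at rest and released (all of step 1 and value of joint shuttle above 0.108 m and x of plate_center in the frame of tray between -0.066 and 0.066 m and y of plate_center in the frame of tray between -0.081 and 0.081 m and height (world z) of plate_center below 0.02 m and (angle between plate_center's own x axis and vertical below 0.15 rad or angle between plate_center's own x axis and vertical above 2.99 rad) and linear speed of plate below 0.02 m/s); the robot touches nothing.
It fails at once if the plate is let fall from above the tray or bench (in the air, touching nothing, its centre over 80 mm up, away from its nest) (contact force between plate and anything else below 0.005 N and height (world z) of plate_center above 0.08 m and horizontal distance between plate_center and shuttle_knob above 0.19 m).
It fails at once if a bystander is moved more than 25 mm (distance of any of disc0, disc1, disc2, oil_bottle, hammer, screwdriver from where it was at the start of the episode above 0.025 m).
It also fails if it takes over 72 s, if anything falls off the work surface, if the arm or the gripper's body presses on something with over 40 N, if the wrist force passes 120 N, or if a joint passes its speed limit or range.

## Working session

There is one attempt and no reset: what is moved stays moved. The work goes in short steps, Python scripts to look and compute and a shell command to move; the robot and the scene stay as the last step left them, time stands still between calls to the robot, and variables do not carry over. Pictures are saved under pics/ and viewed, at most 10 in all, crops included, and the job is handed in when it is done.

```bash
mkdir -p pics; cat > h.py <<'E'
import numpy as np, cv2
from station import arm
def ray(name,u,v):
    c=arm.get_calibration(name); 
    K=np.array([[c['fx'],0,c['cx']],[0,c['fy'],c['cy']],[0,0,1.]])
    p=cv2.undistortPoints(np.array([[[u,v]]],float),K,np.array([c['k1'],0,0,0.]))[0,0]
    if name=='wrist':
        from scipy.spatial.transform import Rotation as R
        s=arm.get_state(); T=np.eye(4); T[:3,:3]=R.from_euler('xyz',s['ee_rot']).as_matrix(); T[:3,3]=s['eef_pos']
        M=T@np.array(c['tool_from_camera'])
    else: M=np.array(c['cam_to_world'])
    return M[:3,3],M[:3,:3]@np.array([p[0],p[1],1.])
def onz(name,u,v,z):
    o,d=ray(name,u,v); return o+d*(z-o[2])/d[2]
def snap(name,fn):
    im=cv2.cvtColor(arm.grab_frame(name),cv2.COLOR_RGB2BGR); cv2.imwrite('pics/'+fn,im); return im
E
python3 - <<'E'
from h import *
a=snap('scene','s0.png');b=snap('top','t0.png')
for n in('scene','top'):
    c=arm.get_calibration(n);print(n,c['fx'],c['k1'],np.round(c['cam_to_world'],3).tolist())
print(arm.get_state())
E
```

```text
scene 419.34639126172436 -0.01870541918867064 [[-0.567, 0.567, -0.598, 1.13], [0.824, 0.393, -0.409, 0.348], [0.004, -0.724, -0.689, 0.903], [0.0, 0.0, 0.0, 1.0]]
top 512.0729118046133 -0.012796434969926641 [[-0.011, -0.981, 0.195, 0.24], [-1.0, 0.013, 0.01, -0.07], [-0.012, -0.195, -0.981, 1.676], [0.0, 0.0, 0.0, 1.0]]
{'t': 0.1, 'q': array([ 1.45411677e+00,  3.59323591e-01,  1.11694101e-02, -2.78175420e-04,
       -1.22412402e+00, -2.88106287e-01]), 'qd': array([ 0.00033616, -0.00170242,  0.00149186,  0.00092765, -0.00126443,
        0.00027246]), 'joint_efforts': array([-1.74540037e-03, -5.84160948e+01,  2.93748629e+01,  7.01556712e+00,
        1.01400545e-02, -5.88023181e-05]), 'eef_pos': array([0.26568959, 0.62004037, 0.22572471]), 'ee_rot': array([ 3.14009755e+00, -1.70349090e-04, -4.04880427e-01]), 'force': array([-0.4046948 , -0.11261197,  0.20319728]), 'moment': array([-0.02749239, -0.01448679,  0.03164455]), 'gripper_force': 0.0, 'width': 0.08778288667443335}
```

View pics/s0.png

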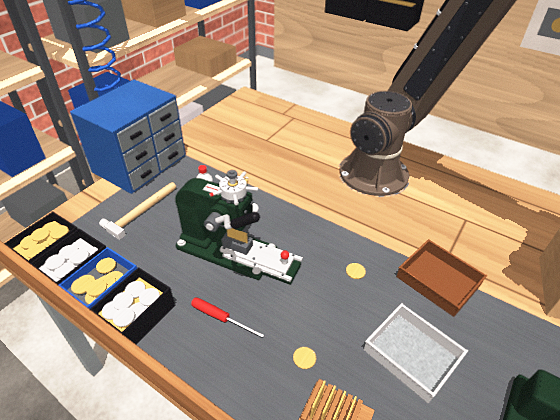

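View pics/t0.png

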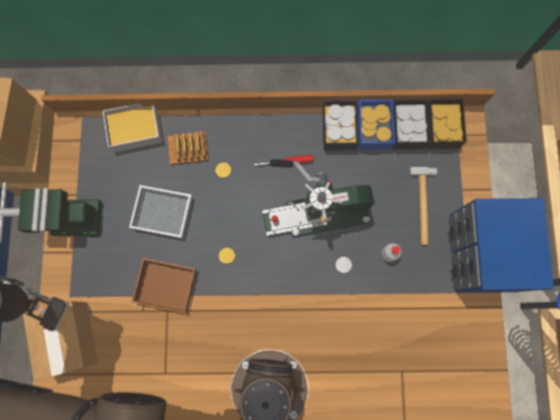

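The scene view shows the press with its sleeve at (232,183), knob at (285,255) and steel tray at (415,350). In the top view they are at (320,197), (275,219) and (161,212). I'll crop closer on the press and measure.

```bash
python3 - <<'E'
from h import *
a=cv2.imread('pics/s0.png');b=cv2.imread('pics/t0.png')
A=cv2.resize(a[155:295,165:315],None,fx=4,fy=4,interpolation=cv2.INTER_CUBIC)
B=cv2.resize(b[150:250,250:390],None,fx=4.2,fy=4.2,interpolation=cv2.INTER_CUBIC)
cv2.imwrite('pics/sA.png',A);cv2.imwrite('pics/tB.png',B)
for n,im in(('scene',a),('top',b)):
    h=cv2.cvtColor(im,cv2.COLOR_BGR2HSV)
    m=((h[...,0]<8)|(h[...,0]>172))&(h[...,1]>150)&(h[...,2]>90)
    k,l,st,c=cv2.connectedComponentsWithStats(m.astype(np.uint8))
    for i in range(1,k):
        if 5<st[i,4]<400 and (150<c[i][0]<420) and 130<c[i][1]<330: print(n,st[i],c[i],[onz(n,*c[i],z).round(3).tolist() for z in (.068,.222,.249)])
# tray in top: bright rim
h=cv2.cvtColor(b,cv2.COLOR_BGR2GRAY)[170:255,110:215]
m=(h>125).astype(np.uint8)
cs=sorted(cv2.findContours(m,0,2)[0],key=cv2.contourArea)[-1]
r=cv2.minAreaRect(cs); bx=cv2.boxPoints(r)+[110,170]; P=np.array([onz('top',*p,.042) for p in bx]); print(bx,P.round(3),P.mean(0),np.linalg.norm(P-np.roll(P,1,0),axis=1))
E
```

```text
scene [199 165   8   9  55] [202.12727273 168.67272727] [[0.378, -0.434, 0.068], [0.517, -0.29, 0.222], [0.541, -0.265, 0.249]]
scene [209 193   4   3   8] [211.   193.75] [[0.455, -0.332, 0.068], [0.579, -0.206, 0.222], [0.601, -0.184, 0.249]]
scene [281 250   8   9  55] [284.54545455 254.41818182] [[0.527, -0.021, 0.068], [0.639, 0.047, 0.222], [0.658, 0.059, 0.249]]
top [284 155  29   7 124] [300.64516129 158.40322581] [[0.727, -0.109, 0.068], [0.681, -0.106, 0.222], [0.672, -0.105, 0.249]]
top [273 217   4   4  14] [274.28571429 218.5       ] [[0.529, -0.022, 0.068], [0.501, -0.026, 0.222], [0.497, -0.027, 0.249]]
top [393 247   6   6  32] [395.5 249.5] [[0.425, -0.403, 0.068], [0.407, -0.371, 0.222], [0.404, -0.365, 0.249]]
[[127.92707825 227.60305405]
 [136.48690033 182.90174675]
 [191.49127197 193.43449783]
 [182.93144989 238.13580322]] [[0.51  0.454 0.042]
 [0.659 0.433 0.042]
 [0.621 0.25  0.042]
 [0.473 0.274 0.042]] [0.5657345 0.3530471 0.042    ] [0.18389147 0.15067328 0.18711382 0.14959039]
```

View pics/sA.png

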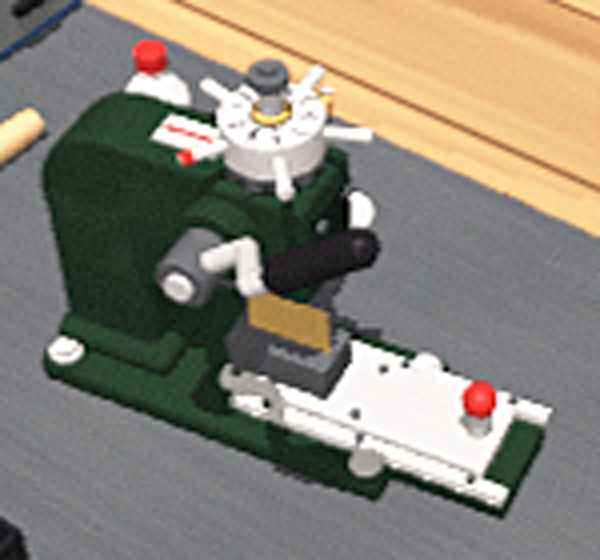

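View pics/tB.png

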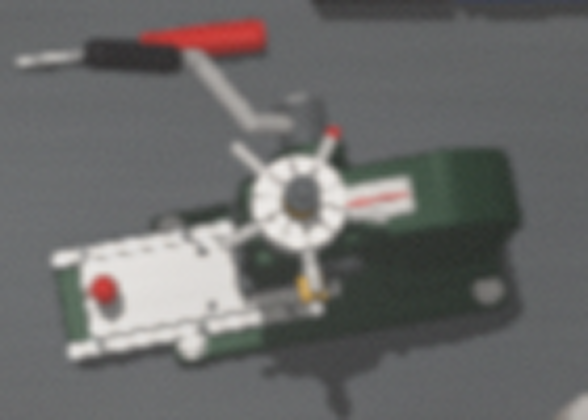

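The crops show the sleeve's white drum centred near (320.7,198.3) in the full top frame, with the red pin tip near (329.3,181.4). The black lever grip is near (281,163), and the brass plate sits below it. Next I'll work out the press pose and the sleeve angle.

```bash
python3 - <<'E'
from h import *
c=onz('top',320.7,198.3,.26); c2=onz('scene',165+270/4,155+115/4,.26)
c3=onz('top',250+303/4.2,150+190/4.2,.298); c4=onz('scene',165+268/4,155+68/4,.298)
k=np.array([.528,-.0215,.068])
print(c,c2,c3,c4)
for C in(c,(c+c2+c3+c4)/4):
    d=(k-C)[:2]; print('dist knob',np.linalg.norm(d),'yaw',np.degrees(np.arctan2(d[1],d[0]))-90)
    z=onz('top',329.3,181.4,.249)-C; print('pin',z,np.degrees(np.arctan2(z[1],z[0])))
g=onz('top',250+132/4.2,150+55/4.2,.281); g2=onz('scene',165+322/4,155+260/4,.281);print('grip',g,g2)
for q in [(235,147),(243,240),(323,280),(310,78),]: pass
for n,q in (('scene',(350,133)),('scene',(285,180)),('scene',(212,88)),('scene',(318,76))):
    print(onz(n,165+q[0]/4,155+q[1]/4,.249))
E
```

```text
[ 0.55095715 -0.15939287  0.26      ] [ 0.55375171 -0.15689797  0.26      ] [ 0.55121259 -0.16118279  0.298     ] [ 0.55555321 -0.15406404  0.298     ]
dist knob 0.13979082473617954 yaw 9.452217245727482
pin [ 0.05172071 -0.02658945 -0.011     ] -27.207547596862284
dist knob 0.138633185719267 yaw 10.333919931910444
pin [ 0.0498092 -0.0280979 -0.03     ] -29.427810706167158
grip [ 0.64979228 -0.04958797  0.281     ] [ 0.64929361 -0.04519341  0.281     ]
[ 0.52976378 -0.11604607  0.249     ]
[ 0.58463461 -0.12228875  0.249     ]
[ 0.54402301 -0.21074177  0.249     ]
[ 0.4975773  -0.16432932  0.249     ]
```

The measurements agree. The press origin is (0.5515,-0.159) with a yaw of about 9.7°. The knob is 140 mm from the axis and the grip is where the geometry says it should be. The pins stand at about 45° mod 72 in world angle. I'll go to the sleeve and turn the tool about -210° on the way.

```bash
R='x'
python3 -m crank '[{"dx":0.009,"dy":-0.024,"dz":0.005,"twist":-7,"grip":1},{"dx":0.018,"dy":-0.049,"dz":0.01,"twist":-14,"grip":1},{"dx":0.026,"dy":-0.073,"dz":0.015,"twist":-21,"grip":1},{"dx":0.035,"dy":-0.098,"dz":0.02,"twist":-28,"grip":1},{"dx":0.044,"dy":-0.122,"dz":0.025,"twist":-35,"grip":1}]'
python3 -m crank '[{"dx":0.009,"dy":-0.024,"dz":0.005,"twist":-7,"grip":1},{"dx":0.018,"dy":-0.049,"dz":0.01,"twist":-14,"grip":1},{"dx":0.026,"dy":-0.073,"dz":0.015,"twist":-21,"grip":1},{"dx":0.035,"dy":-0.098,"dz":0.02,"twist":-28,"grip":1},{"dx":0.044,"dy":-0.122,"dz":0.025,"twist":-35,"grip":1}]'
```

```text
t: 0.52
eef_pos: [0.3099, 0.4969, 0.2513]
ee_rot: [3.141, -0.001, -1.022]
force: [0.1, -0.5, 1.0]
width: 0.0874
gripper_force: 0.0
t: 0.93
eef_pos: [0.3539, 0.3749, 0.2765]
ee_rot: [3.141, -0.0, -1.632]
force: [0.4, 0.1, 0.3]
width: 0.0876
gripper_force: 0.0
```

```bash
python3 -m crank '[{"dx":0.009,"dy":-0.024,"dz":0.005,"twist":-7,"grip":1},{"dx":0.018,"dy":-0.049,"dz":0.01,"twist":-14,"grip":1},{"dx":0.026,"dy":-0.073,"dz":0.015,"twist":-21,"grip":1},{"dx":0.035,"dy":-0.098,"dz":0.02,"twist":-28,"grip":1},{"dx":0.044,"dy":-0.122,"dz":0.025,"twist":-35,"grip":1}]' | head -3
python3 -m crank '[{"dx":0.009,"dy":-0.024,"dz":0.005,"twist":-7,"grip":1},{"dx":0.018,"dy":-0.049,"dz":0.01,"twist":-14,"grip":1},{"dx":0.026,"dy":-0.073,"dz":0.015,"twist":-21,"grip":1},{"dx":0.035,"dy":-0.098,"dz":0.02,"twist":-28,"grip":1},{"dx":0.044,"dy":-0.122,"dz":0.025,"twist":-35,"grip":1}]' | head -3
python3 -m crank '[{"dx":0.009,"dy":-0.024,"dz":0.008,"twist":-7,"grip":1},{"dx":0.018,"dy":-0.049,"dz":0.016,"twist":-14,"grip":1},{"dx":0.026,"dy":-0.073,"dz":0.025,"twist":-21,"grip":1},{"dx":0.035,"dy":-0.098,"dz":0.033,"twist":-28,"grip":1},{"dx":0.044,"dy":-0.122,"dz":0.04,"twist":-35,"grip":1}]' | head -3
python3 -m crank '[{"dx":0.009,"dy":-0.024,"dz":0.008,"twist":-7,"grip":0},{"dx":0.018,"dy":-0.049,"dz":0.016,"twist":-14,"grip":-0.45},{"dx":0.026,"dy":-0.073,"dz":0.025,"twist":-21,"grip":-0.45},{"dx":0.035,"dy":-0.098,"dz":0.033,"twist":-28,"grip":-0.45},{"dx":0.044,"dy":-0.122,"dz":0.04,"twist":-35,"grip":-0.45}]'
python3 - <<'E'
from h import *
w=snap('wrist','w0.png'); c=arm.get_calibration('wrist'); print(np.round(c['tool_from_camera'],3), arm.get_state()['q'].round(2))
E
```

```text
t: 1.35
eef_pos: [0.3978, 0.253, 0.3016]
ee_rot: [3.141, -0.0, -2.243]
t: 1.77
eef_pos: [0.4418, 0.131, 0.3267]
ee_rot: [3.141, -0.0, -2.854]
t: 2.18
eef_pos: [0.4859, 0.009, 0.367]
ee_rot: [3.141, 0.0, 2.818]
t: 2.6
eef_pos: [0.5299, -0.113, 0.4069]
ee_rot: [-3.142, -0.0, 2.207]
force: [0.7, 0.3, -0.3]
width: 0.0601
gripper_force: 0.0
[[ 0.001 -0.958 -0.287  0.079]
 [ 1.     0.001  0.001  0.002]
 [-0.    -0.287  0.958 -0.158]
 [ 0.     0.     0.     1.   ]] [ 0.15  0.08  0.05  0.   -1.54 -2.66]
```

View pics/w0.png

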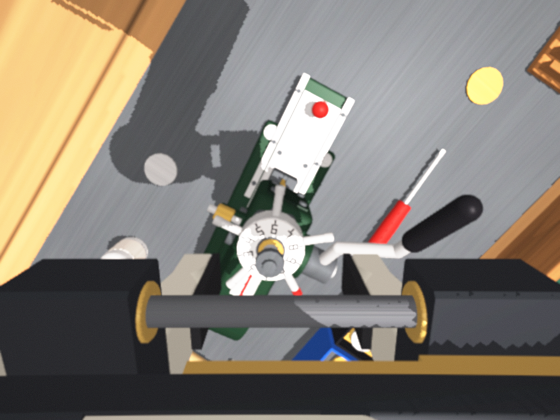

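The wrist view shows the drum at about (271,243), with pin tips at (280,180), (332,238) and the red one at (298,293). The brass detent block is at (222,213) and the knob at (320,110).

```bash
python3 - <<'E'
from h import *
C=onz('wrist',271,241,.26);print('C',C, 'knob',onz('wrist',320,110,.068))
C=np.array([.5515,-.159])
for p in((280,180),(332,238),(298,293)):
    d=onz('wrist',*p,.249)[:2]-C; print(p,np.hypot(*d).round(4),np.degrees(np.arctan2(d[1],d[0])).round(1))
print('grip',onz('wrist',443,223,.281))
w=cv2.imread('pics/w0.png');cv2.imwrite('pics/w0c.png',cv2.resize(w[170:310,195:345],None,fx=4,fy=4,interpolation=cv2.INTER_CUBIC))
E
```

```text
C [ 0.54923956 -0.15341461  0.26      ] knob [ 0.53209698 -0.02361398  0.068     ]
(280, 180) 0.0622 116.8
(332, 238) 0.0601 40.4
(298, 293) 0.0615 -27.0
grip [ 0.65383659 -0.0469485   0.281     ]
```

View pics/w0c.png

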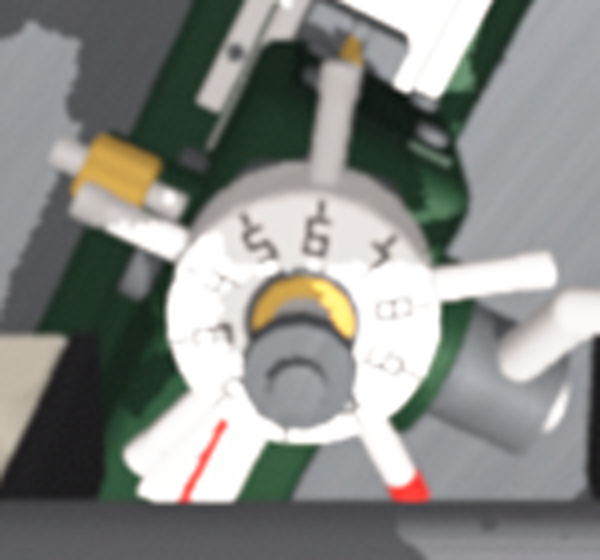

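The numerals show the 6 pin at world angle 117° and the index line at about 280°, so the setting is near 1.5. The sleeve needs about +163°. I'll straddle the 6 pin.

```bash
python3 -m crank '[{"dx":-0.001,"dy":0.0005,"dz":-0.01,"twist":-5,"grip":-0.45},{"dx":-0.0025,"dy":0.001,"dz":-0.03,"twist":-9.5,"grip":-0.45},{"dx":-0.0025,"dy":0.001,"dz":-0.06,"twist":-9.5,"grip":-0.45},{"dx":-0.0025,"dy":0.001,"dz":-0.09,"twist":-9.5,"grip":-0.45},{"dx":-0.0025,"dy":0.001,"dz":-0.11,"twist":-9.5,"grip":-0.45}]'
python3 - <<'E'
from h import *
snap('wrist','w1.png')
for a in range(117,288,7):
    t=np.radians(a);t0=np.radians(117)
    print(a,(.052*np.array([np.cos(t)-np.cos(t0),np.sin(t)-np.sin(t0)])).round(4))
E
```

```text
t: 3.07
eef_pos: [0.526, -0.1104, 0.2934]
ee_rot: [-3.139, -0.002, 2.047]
force: [-0.8, 0.4, -1.2]
width: 0.0256
gripper_force: 0.0
117 [0. 0.]
124 [-0.0055 -0.0032]
131 [-0.0105 -0.0071]
138 [-0.015  -0.0115]
145 [-0.019  -0.0165]
152 [-0.0223 -0.0219]
159 [-0.0249 -0.0277]
166 [-0.0268 -0.0338]
173 [-0.028 -0.04 ]
180 [-0.0284 -0.0463]
187 [-0.028  -0.0527]
194 [-0.0268 -0.0589]
201 [-0.0249 -0.065 ]
208 [-0.0223 -0.0707]
215 [-0.019  -0.0762]
222 [-0.015  -0.0811]
229 [-0.0105 -0.0856]
236 [-0.0055 -0.0894]
243 [-0.     -0.0927]
250 [ 0.0058 -0.0952]
257 [ 0.0119 -0.097 ]
264 [ 0.0182 -0.098 ]
271 [ 0.0245 -0.0983]
278 [ 0.0308 -0.0978]
285 [ 0.0371 -0.0966]
```

View pics/w1.png

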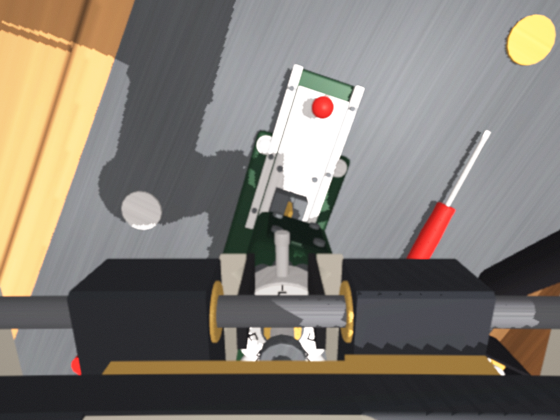

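The pin is centred between the fingers, at column 282 against 281. I'll descend to 0.243.

```bash
python3 -m crank '[{"dz":-0.015,"grip":-0.45},{"dz":-0.03,"grip":-0.45},{"dz":-0.042,"grip":-0.45},{"dz":-0.05,"grip":-0.45},{"dz":-0.05,"grip":-0.45}]'
python3 -m crank '[{"dx":-0.0055,"dy":-0.003,"twist":7,"grip":-0.45},{"dx":-0.0105,"dy":-0.007,"twist":14,"grip":-0.45},{"dx":-0.015,"dy":-0.0115,"twist":21,"grip":-0.45},{"dx":-0.019,"dy":-0.0165,"twist":28,"grip":-0.45},{"dx":-0.022,"dy":-0.022,"twist":35,"grip":-0.45}]'
```

```text
invalid input at $[0]: expected keys dx, dy, dz, twist, grip
invalid input at $[0]: expected keys dx, dy, dz, twist, grip
```

```bash
python3 -m crank '[{"dx":0,"dy":0,"dz":-0.015,"twist":0,"grip":-0.45},{"dx":0,"dy":0,"dz":-0.03,"twist":0,"grip":-0.45},{"dx":0,"dy":0,"dz":-0.042,"twist":0,"grip":-0.45},{"dx":0,"dy":0,"dz":-0.05,"twist":0,"grip":-0.45},{"dx":0,"dy":0,"dz":-0.05,"twist":0,"grip":-0.45}]' &&
python3 -m crank '[{"dx":-0.0055,"dy":-0.003,"dz":0,"twist":7,"grip":-0.45},{"dx":-0.0105,"dy":-0.007,"dz":0,"twist":14,"grip":-0.45},{"dx":-0.015,"dy":-0.0115,"dz":0,"twist":21,"grip":-0.45},{"dx":-0.019,"dy":-0.0165,"dz":0,"twist":28,"grip":-0.45},{"dx":-0.022,"dy":-0.022,"dz":0,"twist":35,"grip":-0.45}]'
```

```text
t: 3.53
eef_pos: [0.5267, -0.1105, 0.2453]
ee_rot: [-3.139, -0.001, 2.047]
force: [-0.3, -0.1, -0.0]
width: 0.024
gripper_force: 0.0
t: 3.95
eef_pos: [0.5067, -0.1315, 0.2479]
ee_rot: [3.138, 0.003, 2.665]
force: [2.1, 8.4, 0.6]
width: 0.0238
gripper_force: 4.6
```

```bash
python3 -m crank '[{"dx":-0.0026,"dy":-0.006,"dz":-0.002,"twist":7,"grip":-0.45},{"dx":-0.0045,"dy":-0.012,"dz":-0.003,"twist":14,"grip":-0.45},{"dx":-0.0057,"dy":-0.018,"dz":-0.003,"twist":21,"grip":-0.45},{"dx":-0.006,"dy":-0.0245,"dz":-0.003,"twist":28,"grip":-0.45},{"dx":-0.0057,"dy":-0.031,"dz":-0.003,"twist":35,"grip":-0.45}]'
python3 -m crank '[{"dx":0.0012,"dy":-0.006,"dz":0,"twist":7,"grip":-0.45},{"dx":0.003,"dy":-0.012,"dz":0,"twist":14,"grip":-0.45},{"dx":0.0057,"dy":-0.018,"dz":0,"twist":21,"grip":-0.45},{"dx":0.009,"dy":-0.0235,"dz":0,"twist":28,"grip":-0.45},{"dx":0.013,"dy":-0.0285,"dz":0,"twist":35,"grip":-0.45}]'
python3 -m crank '[{"dx":0.0045,"dy":-0.0045,"dz":0,"twist":7,"grip":-0.45},{"dx":0.0095,"dy":-0.0085,"dz":0,"twist":14,"grip":-0.45},{"dx":0.015,"dy":-0.0115,"dz":0,"twist":21,"grip":-0.45},{"dx":0.021,"dy":-0.014,"dz":0,"twist":28,"grip":-0.45},{"dx":0.027,"dy":-0.016,"dz":0,"twist":35,"grip":-0.45}]'
```

```text
t: 4.37
eef_pos: [0.5002, -0.1632, 0.2448]
ee_rot: [3.141, 0.002, -3.008]
force: [-0.5, 4.4, 1.4]
width: 0.0243
gripper_force: 2.1
t: 4.78
eef_pos: [0.5126, -0.1917, 0.2446]
ee_rot: [3.141, 0.001, -2.397]
force: [-3.5, 8.8, 3.3]
width: 0.0246
gripper_force: 4.3
t: 5.2
eef_pos: [0.5391, -0.2079, 0.2444]
ee_rot: [3.14, 0.0, -1.787]
force: [-7.0, 5.0, 3.3]
width: 0.0245
gripper_force: 3.6
```

```bash
python3 -m crank '[{"dx":0.0063,"dy":-0.001,"dz":0,"twist":7,"grip":-0.45},{"dx":0.0126,"dy":-0.0013,"dz":0,"twist":14,"grip":-0.45},{"dx":0.0198,"dy":-0.0007,"dz":0,"twist":21,"grip":-0.45},{"dx":0.0198,"dy":-0.0007,"dz":0,"twist":22,"grip":-0.45},{"dx":0.0198,"dy":-0.0007,"dz":0,"twist":22,"grip":-0.45}]'
python3 -m crank '[{"dx":0,"dy":0,"dz":0.03,"twist":0,"grip":-0.45},{"dx":0,"dy":0,"dz":0.06,"twist":0,"grip":-0.45},{"dx":-0.02,"dy":0.01,"dz":0.1,"twist":0,"grip":-0.45},{"dx":-0.04,"dy":0.02,"dz":0.12,"twist":0,"grip":-0.45},{"dx":-0.06,"dy":0.03,"dz":0.12,"twist":0,"grip":-0.45}]'
python3 - <<'E'
from h import *
w=snap('wrist','w2.png');t=snap('top','t2.png');s=snap('scene','s2.png')
h=cv2.cvtColor(t,cv2.COLOR_BGR2HSV); 
for n,im,z in(('top',t,.249),('scene',s,.249)):
    h=cv2.cvtColor(im,cv2.COLOR_BGR2HSV)
    m=((h[...,0]<8)|(h[...,0]>172))&(h[...,1]>110)&(h[...,2]>90)
    k,l,st,c=cv2.connectedComponentsWithStats(m.astype(np.uint8))
    for i in range(1,k):
        p=onz(n,*c[i],z); d=p[:2]-[.551,-.158]
        if np.hypot(*d)<.12: print(n,st[i,4],c[i],np.hypot(*d),np.degrees(np.arctan2(d[1],d[0])))
cv2.imwrite('pics/c2.png',np.hstack([cv2.resize(s[155:235,200:270],(490,560),interpolation=cv2.INTER_CUBIC),cv2.resize(t[165:235,295:335],(300,560),interpolation=cv2.INTER_CUBIC)]))
E
```

```text
t: 5.62
eef_pos: [0.5598, -0.2088, 0.2442]
ee_rot: [-3.141, -0.0, -1.41]
force: [-0.9, -0.1, -0.6]
width: 0.0242
gripper_force: 0.0
t: 6.03
eef_pos: [0.5003, -0.1794, 0.3697]
ee_rot: [-3.134, -0.003, -1.413]
force: [1.0, -0.3, 0.8]
width: 0.0238
gripper_force: 0.0
top 4 [307.5 212.5] 0.05283794146463843 136.53758594288695
scene 63 [202.20634921 168.76190476] 0.10673938433040421 -95.12455192045289
scene 12 [256.  183.5] 0.05564673789636824 136.22215045839627
scene 4 [208.5  186.75] 0.05887863135898484 -54.311919404471475
scene 2 [212.5 188. ] 0.04916642860940901 -48.777287029646935
scene 2 [215.5 189. ] 0.042369817575086705 -42.73224346665036
scene 2 [218.5 190. ] 0.03624891823755677 -34.563968923620806
```

View pics/c2.png

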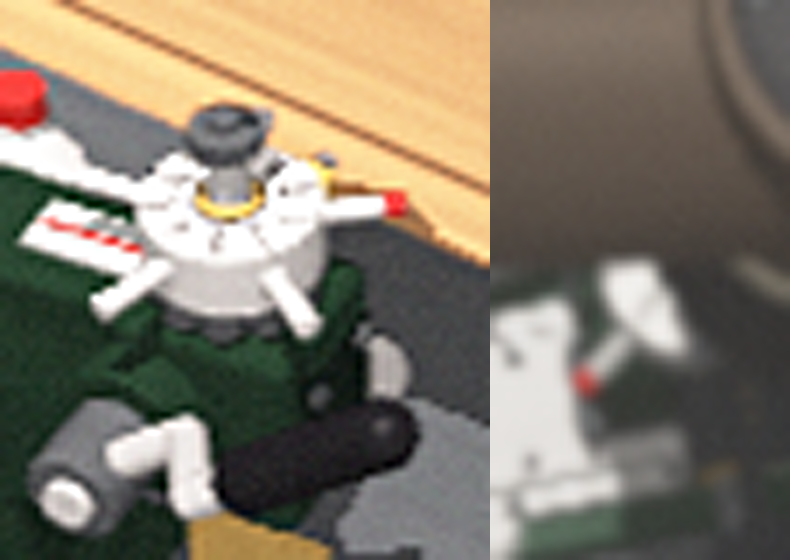

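The red pin stands at 136.5° against an expected 135.7°, so the sleeve has clicked on 6. Now for the lever: I'll go above the grip at (0.650,-0.046) with the tool x axis along press +x.

```bash
python3 -m crank '[{"dx":0.01,"dy":0.009,"dz":0.003,"twist":7,"grip":0.2},{"dx":0.02,"dy":0.018,"dz":0.003,"twist":14,"grip":0.2},{"dx":0.03,"dy":0.027,"dz":0.003,"twist":21,"grip":0.2},{"dx":0.04,"dy":0.036,"dz":0.003,"twist":28,"grip":0.2},{"dx":0.05,"dy":0.045,"dz":0.003,"twist":35,"grip":0.2}]' | head -3
python3 -m crank '[{"dx":0.01,"dy":0.009,"dz":0,"twist":7,"grip":0.2},{"dx":0.02,"dy":0.018,"dz":0,"twist":14,"grip":0.2},{"dx":0.03,"dy":0.027,"dz":0,"twist":21,"grip":0.2},{"dx":0.04,"dy":0.036,"dz":0,"twist":28,"grip":0.2},{"dx":0.05,"dy":0.045,"dz":0,"twist":35,"grip":0.2}]' | head -3
python3 -m crank '[{"dx":0.013,"dy":0.011,"dz":0,"twist":7,"grip":0.2},{"dx":0.026,"dy":0.022,"dz":0,"twist":14,"grip":0.2},{"dx":0.039,"dy":0.033,"dz":0,"twist":20.5,"grip":0.2},{"dx":0.05,"dy":0.043,"dz":0,"twist":20.5,"grip":0.2},{"dx":0.05,"dy":0.043,"dz":0,"twist":20.5,"grip":0.2}]'
python3 - <<'E'
from h import *
s=arm.get_state();w=snap('wrist','w3.png')
print(s['q'].round(2))
g=cv2.cvtColor(w,cv2.COLOR_BGR2HSV)
c=arm.get_calibration('wrist');Tt=np.linalg.inv(c['tool_from_camera'])
print('fingertip px',[ (c['fx']*p[0]/p[2]+c['cx'],c['fy']*p[1]/p[2]+c['cy']) for p in [Tt@[0,0,.08,1]]])
E
```

```text
t: 6.6
eef_pos: [0.5501, -0.1336, 0.3658]
ee_rot: [3.141, 0.001, -0.794]
t: 7.02
eef_pos: [0.6002, -0.0885, 0.3656]
ee_rot: [3.141, 0.002, -0.183]
t: 7.43
eef_pos: [0.6512, -0.0443, 0.3645]
ee_rot: [-3.141, 0.003, 0.167]
force: [-0.2, 0.8, -0.7]
width: 0.0526
gripper_force: 0.0
[ 0.23  0.27  0.2  -0.   -1.5   1.51]
fingertip px [(np.float64(283.6563125965849), np.float64(221.79306612764546))]
```

View pics/w3.png

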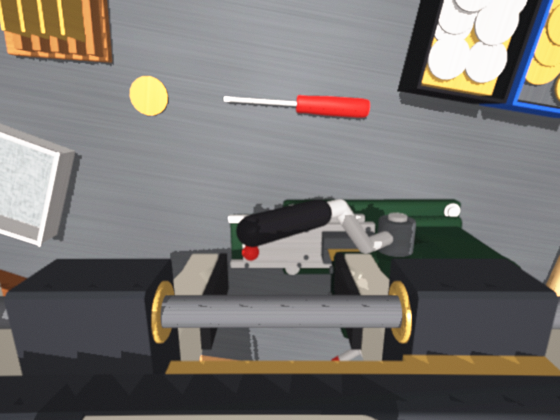

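The grip lies along the lever, in press y, running from (248,230) to (330,212). The fingers must therefore close along press x, so I'll turn back 90°.

```bash
python3 -c "
from h import *
print(onz('wrist',289,221,.281),onz('wrist',246,230,.305),onz('wrist',332,212,.257),onz('wrist',250,252,.068))"
python3 -m crank '[{"dx":0,"dy":0,"dz":0,"twist":-7,"grip":0.2},{"dx":0,"dy":0,"dz":0,"twist":-14,"grip":0.2},{"dx":0,"dy":0,"dz":0,"twist":-21,"grip":0.2},{"dx":0,"dy":0,"dz":0,"twist":-28,"grip":0.2},{"dx":0,"dy":0,"dz":0,"twist":-35,"grip":0.2}]' | head -3
python3 -m crank '[{"dx":0,"dy":0,"dz":0,"twist":-7,"grip":0.2},{"dx":0,"dy":0,"dz":0,"twist":-14,"grip":0.2},{"dx":0,"dy":0,"dz":0,"twist":-21,"grip":0.2},{"dx":0,"dy":0,"dz":0,"twist":-28,"grip":0.2},{"dx":0,"dy":0,"dz":0,"twist":-35,"grip":0.2}]' | head -3
python3 -m crank '[{"dx":0,"dy":0,"dz":0,"twist":-7,"grip":0.2},{"dx":0,"dy":0,"dz":0,"twist":-14,"grip":0.2},{"dx":0,"dy":0,"dz":0,"twist":-20,"grip":0.2},{"dx":0,"dy":0,"dz":0,"twist":-20,"grip":0.2},{"dx":0,"dy":0,"dz":0,"twist":-20,"grip":0.2}]'
```

```text
[ 0.65012861 -0.04898078  0.281     ] [ 0.64696529 -0.02026323  0.305     ] [ 0.65548397 -0.08309676  0.257     ] [ 0.52770773 -0.01987366  0.068     ]
t: 7.9
eef_pos: [0.6491, -0.0464, 0.3665]
ee_rot: [3.141, 0.0, -0.451]
t: 8.32
eef_pos: [0.6491, -0.0464, 0.3666]
ee_rot: [3.141, -0.0, -1.062]
t: 8.73
eef_pos: [0.6492, -0.0462, 0.3666]
ee_rot: [3.141, -0.0, -1.399]
force: [0.6, 0.4, 0.3]
width: 0.0527
gripper_force: 0.0
```

```bash
python3 -m crank '[{"dx":0,"dy":0,"dz":-0.025,"twist":0,"grip":0.2},{"dx":0,"dy":-0.001,"dz":-0.055,"twist":0,"grip":0.2},{"dx":0,"dy":-0.001,"dz":-0.085,"twist":0,"grip":0.2},{"dx":0,"dy":-0.001,"dz":-0.104,"twist":0,"grip":0.2},{"dx":0,"dy":-0.001,"dz":-0.104,"twist":0,"grip":0.2}]' 50
python3 -m crank '[{"dx":0,"dy":0,"dz":0,"twist":0,"grip":-0.7},{"dx":0,"dy":0,"dz":0,"twist":0,"grip":-0.7},{"dx":0,"dy":0,"dz":0,"twist":0,"grip":-0.7},{"dx":0,"dy":0,"dz":0,"twist":0,"grip":-0.7},{"dx":0,"dy":0,"dz":0,"twist":0,"grip":-0.7}]' 50
```

```text
t: 9.15
eef_pos: [0.6469, -0.0469, 0.2576]
ee_rot: [3.134, 0.001, -1.399]
force: [-0.9, -0.4, -0.5]
width: 0.0522
gripper_force: 0.0
t: 9.57
eef_pos: [0.6499, -0.0467, 0.2639]
ee_rot: [-3.14, -0.0, -1.399]
force: [-0.4, -0.2, 0.3]
width: 0.0246
gripper_force: 0.0
```

```bash
python3 -m crank '[{"dx":0,"dy":0,"dz":0,"twist":0,"grip":-1},{"dx":0,"dy":0,"dz":0,"twist":0,"grip":-1},{"dx":0,"dy":0,"dz":0,"twist":0,"grip":-1},{"dx":0,"dy":0,"dz":0,"twist":0,"grip":-1},{"dx":0,"dy":0,"dz":0,"twist":0,"grip":-1}]' 50
python3 -m crank '[{"dx":-0.0013,"dy":0.008,"dz":-0.0104,"twist":0,"grip":-1},{"dx":-0.0025,"dy":0.015,"dz":-0.0214,"twist":0,"grip":-1},{"dx":-0.0035,"dy":0.0207,"dz":-0.033,"twist":0,"grip":-1},{"dx":-0.0044,"dy":0.0257,"dz":-0.045,"twist":0,"grip":-1},{"dx":-0.005,"dy":0.0296,"dz":-0.0576,"twist":0,"grip":-1}]' 50
```

```text
t: 9.98
eef_pos: [0.6495, -0.0468, 0.2636]
ee_rot: [-3.141, -0.0, -1.399]
force: [-2.3, 0.7, 5.8]
width: 0.0209
gripper_force: 50.0
t: 10.4
eef_pos: [0.6444, -0.017, 0.2071]
ee_rot: [-3.14, -0.001, -1.399]
force: [-6.6, 0.8, 12.7]
width: 0.0208
gripper_force: 50.0
```

```bash
python3 -m crank '[{"dx":-0.0005,"dy":0.0028,"dz":-0.0128,"twist":0,"grip":-1},{"dx":-0.0008,"dy":0.0044,"dz":-0.0257,"twist":0,"grip":-1},{"dx":-0.0009,"dy":0.005,"dz":-0.0388,"twist":0,"grip":-1},{"dx":-0.0008,"dy":0.0044,"dz":-0.052,"twist":0,"grip":-1},{"dx":-0.0005,"dy":0.0028,"dz":-0.0648,"twist":0,"grip":-1}]' 50
python3 -m crank '[{"dx":0.0003,"dy":-0.0015,"dz":-0.0077,"twist":0,"grip":-1},{"dx":0.0006,"dy":-0.0035,"dz":-0.0153,"twist":0,"grip":-1},{"dx":0.001,"dy":-0.0066,"dz":-0.0253,"twist":0,"grip":-1},{"dx":0.0011,"dy":-0.0075,"dz":-0.028,"twist":0,"grip":-1},{"dx":0.0011,"dy":-0.0075,"dz":-0.028,"twist":0,"grip":-1}]' 50
```

```text
t: 10.82
eef_pos: [0.6438, -0.0133, 0.1415]
ee_rot: [-3.14, 0.001, -1.398]
force: [-8.7, 5.4, 13.4]
width: 0.0209
gripper_force: 50.0
t: 11.23
eef_pos: [0.645, -0.0207, 0.1129]
ee_rot: [-3.141, 0.001, -1.399]
force: [-7.3, 8.5, 14.1]
width: 0.0209
gripper_force: 50.0
```

```bash
python3 -m crank '[{"dx":0.0002,"dy":-0.001,"dz":-0.002,"twist":0,"grip":-1},{"dx":0.0003,"dy":-0.0015,"dz":-0.004,"twist":0,"grip":-1},{"dx":0.0003,"dy":-0.002,"dz":-0.006,"twist":0,"grip":-1},{"dx":0.0003,"dy":-0.002,"dz":-0.006,"twist":0,"grip":-1},{"dx":0.0003,"dy":-0.002,"dz":-0.006,"twist":0,"grip":-1}]' 50
```

```text
t: 11.65
eef_pos: [0.6454, -0.0225, 0.108]
ee_rot: [-3.14, 0.001, -1.399]
force: [-9.4, 8.1, 15.1]
width: 0.0206
gripper_force: 50.0
```

```bash
python3 -m crank '[{"dx":0.0003,"dy":-0.001,"dz":-0.003,"twist":0,"grip":-1},{"dx":0.0005,"dy":-0.002,"dz":-0.006,"twist":0,"grip":-1},{"dx":0.0007,"dy":-0.003,"dz":-0.009,"twist":0,"grip":-1},{"dx":0.0007,"dy":-0.003,"dz":-0.009,"twist":0,"grip":-1},{"dx":0.0007,"dy":-0.003,"dz":-0.009,"twist":0,"grip":-1}]' 50
python3 - <<'E'
from h import *
snap('scene','s4.png');a=cv2.imread('pics/s4.png')
cv2.imwrite('pics/s4c.png',cv2.resize(a[140:290,160:320],None,fx=4,fy=4,interpolation=cv2.INTER_CUBIC))
E
```

```text
t: 12.07
eef_pos: [0.646, -0.0258, 0.1001]
ee_rot: [-3.14, 0.0, -1.398]
force: [-11.5, 7.1, 23.4]
width: 0.021
gripper_force: 50.0
```

View pics/s4c.png

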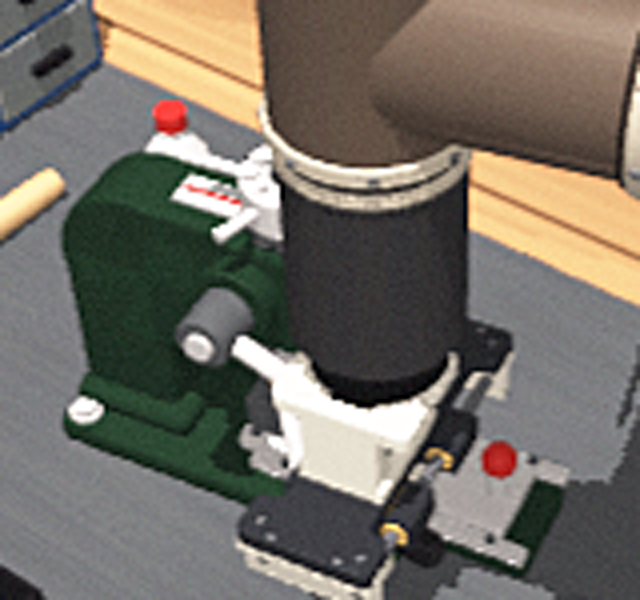

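The scene picture shows the lever below level, with the black grip tip near crop (425,545), which is full-frame (266,276). I'll compare that with the tip's projection for several lever angles.

```bash
python3 - <<'E'
from h import *
c=arm.get_calibration('scene');T=np.linalg.inv(c['cam_to_world']);y=np.radians(9.7)
for a in (-10,-15,-18,-20,-22,-25):
    t=np.radians(a);p=np.array([.115,-.02+.1875*np.cos(t),.185+.1875*np.sin(t)])
    P=T@[.551+p[0]*np.cos(y)-p[1]*np.sin(y),-.158+p[0]*np.sin(y)+p[1]*np.cos(y),p[2],1]
    print(a,c['fx']*P[0]/P[2]+c['cx'],c['fy']*P[1]/P[2]+c['cy'])
E
python3 -m crank '[{"dx":0.0003,"dy":-0.001,"dz":-0.003,"twist":0,"grip":-1},{"dx":0.0005,"dy":-0.002,"dz":-0.006,"twist":0,"grip":-1},{"dx":0.0007,"dy":-0.003,"dz":-0.008,"twist":0,"grip":-1},{"dx":0.0007,"dy":-0.003,"dz":-0.008,"twist":0,"grip":-1},{"dx":0.0007,"dy":-0.003,"dz":-0.008,"twist":0,"grip":-1}]' 60
```

```text
-10 275.48849294494244 269.3095190584329
-15 273.9989270877409 273.15853634854045
-18 272.861281401302 275.2783018411452
-20 272.00571733017097 276.6106192243286
-22 271.0750525766671 277.87742830224823
-25 269.5432370912003 279.653584446906
t: 12.53
eef_pos: [0.6465, -0.0275, 0.097]
ee_rot: [-3.138, 0.001, -1.397]
force: [-29.7, 16.5, 55.5]
width: 0.0206
gripper_force: 60.0
```

The force jumped to 55 N, so the lever is at its stop. I'll bring it back up along the arc.

```bash
python3 -m crank '[{"dx":-0.0007,"dy":0.004,"dz":0.01,"twist":0,"grip":-1},{"dx":-0.0012,"dy":0.007,"dz":0.02,"twist":0,"grip":-1},{"dx":-0.0018,"dy":0.0105,"dz":0.031,"twist":0,"grip":-1},{"dx":-0.0024,"dy":0.014,"dz":0.042,"twist":0,"grip":-1},{"dx":-0.0028,"dy":0.0155,"dz":0.051,"twist":0,"grip":-1}]' 50
python3 -m crank '[{"dx":-0.0003,"dy":0.0016,"dz":0.013,"twist":0,"grip":-1},{"dx":-0.0004,"dy":0.0022,"dz":0.026,"twist":0,"grip":-1},{"dx":-0.0003,"dy":0.0016,"dz":0.039,"twist":0,"grip":-1},{"dx":0,"dy":0,"dz":0.052,"twist":0,"grip":-1},{"dx":0.0005,"dy":-0.0028,"dz":0.0648,"twist":0,"grip":-1}]' 50
python3 -m crank '[{"dx":0.0006,"dy":-0.004,"dz":0.0126,"twist":0,"grip":-1},{"dx":0.0015,"dy":-0.009,"dz":0.0246,"twist":0,"grip":-1},{"dx":0.0025,"dy":-0.0148,"dz":0.0362,"twist":0,"grip":-1},{"dx":0.0037,"dy":-0.0217,"dz":0.0472,"twist":0,"grip":-1},{"dx":0.005,"dy":-0.0296,"dz":0.0576,"twist":0,"grip":-1}]' 50
python3 -m crank '[{"dx":0,"dy":0,"dz":0,"twist":0,"grip":0},{"dx":0,"dy":0,"dz":0,"twist":0,"grip":0.3},{"dx":0,"dy":0,"dz":0,"twist":0,"grip":0.3},{"dx":0,"dy":0,"dz":0.02,"twist":0,"grip":0.3},{"dx":0,"dy":0,"dz":0.05,"twist":0,"grip":0.3}]' 50
```

```text
t: 12.95
eef_pos: [0.6441, -0.0152, 0.1427]
ee_rot: [-3.141, -0.002, -1.399]
force: [-1.9, -5.6, 7.5]
width: 0.0208
gripper_force: 50.0
t: 13.37
eef_pos: [0.6448, -0.0202, 0.2065]
ee_rot: [-3.141, -0.004, -1.4]
force: [3.6, -14.2, -1.6]
width: 0.0208
gripper_force: 50.0
t: 13.78
eef_pos: [0.6486, -0.0447, 0.2565]
ee_rot: [3.138, 0.007, -1.402]
force: [20.8, 25.0, -63.9]
width: 0.0212
gripper_force: 50.0
t: 14.2
eef_pos: [0.648, -0.0467, 0.3106]
ee_rot: [3.136, 0.0, -1.4]
force: [0.3, 0.2, -0.2]
width: 0.0492
gripper_force: 0.0
```

The lever is back up. Next is the knob at (0.528,-0.020).

```bash
python3 -m crank '[{"dx":0,"dy":0.01,"dz":0.035,"twist":0,"grip":0.3},{"dx":-0.03,"dy":0.02,"dz":0.045,"twist":0,"grip":0.3},{"dx":-0.06,"dy":0.027,"dz":0.045,"twist":0,"grip":0.3},{"dx":-0.09,"dy":0.027,"dz":0.045,"twist":0,"grip":0.3},{"dx":-0.12,"dy":0.027,"dz":0.045,"twist":0,"grip":0.3}]'|head -3
python3 -m crank '[{"dx":0,"dy":0,"dz":-0.035,"twist":0,"grip":0.3},{"dx":0,"dy":0,"dz":-0.075,"twist":0,"grip":0.3},{"dx":0,"dy":0,"dz":-0.115,"twist":0,"grip":0.3},{"dx":0,"dy":0,"dz":-0.15,"twist":0,"grip":0.3},{"dx":0,"dy":0,"dz":-0.18,"twist":0,"grip":0.3}]'
python3 - <<'E'
from h import *
s=arm.get_state();w=snap('wrist','w5.png')
h=cv2.cvtColor(w,cv2.COLOR_BGR2HSV);m=((h[...,0]<8)|(h[...,0]>172))&(h[...,1]>150)&(h[...,2]>90)
k,l,st,c=cv2.connectedComponentsWithStats(m.astype(np.uint8))
for i in range(1,k):
    if st[i,4]>60: print(st[i],c[i],onz('wrist',*c[i],.068))
print(s['eef_pos'])
E
```

```text
t: 14.62
eef_pos: [0.5282, -0.0195, 0.3584]
ee_rot: [-3.14, -0.0, -1.399]
t: 15.03
eef_pos: [0.5287, -0.0198, 0.1764]
ee_rot: [-3.141, 0.0, -1.399]
force: [-0.0, 0.2, -0.6]
width: 0.0568
gripper_force: 0.0
[  23    0   49  121 4214] [48.19530138 57.21214998] [ 0.69846537 -0.09858347  0.068     ]
[ 410    0   55   45 1634] [436.2001224   18.89840881] [ 0.44676119 -0.16641876  0.068     ]
[268 193  29  30 663] [281.86576169 207.88084465] [ 0.52509154 -0.02112196  0.068     ]
[ 0.52869234 -0.01983562  0.17635715]
```

```bash
python3 -m crank '[{"dx":-0.001,"dy":0,"dz":-0.035,"twist":0,"grip":0.3},{"dx":-0.002,"dy":0,"dz":-0.07,"twist":0,"grip":0.2},{"dx":-0.002,"dy":0,"dz":-0.1,"twist":0,"grip":0.2},{"dx":-0.002,"dy":0,"dz":-0.12,"twist":0,"grip":0.1},{"dx":-0.002,"dy":0,"dz":-0.126,"twist":0,"grip":0}]' 30
python3 -m crank '[{"dx":0,"dy":0,"dz":0,"twist":0,"grip":-0.5},{"dx":0,"dy":0,"dz":0,"twist":0,"grip":-0.7},{"dx":0,"dy":0,"dz":0,"twist":0,"grip":-0.7},{"dx":0,"dy":0,"dz":0,"twist":0,"grip":-0.7},{"dx":0,"dy":0,"dz":0,"twist":0,"grip":-0.7}]' 30
```

```text
t: 15.5
eef_pos: [0.5264, -0.02, 0.0499]
ee_rot: [3.138, -0.001, -1.399]
force: [-0.4, -0.3, 1.0]
width: 0.0468
gripper_force: 0.0
t: 15.92
eef_pos: [0.5282, -0.0195, 0.0534]
ee_rot: [-3.139, 0.0, -1.399]
force: [-2.6, 1.0, 6.8]
width: 0.022
gripper_force: 30.0
```

```bash
python3 -m crank '[{"dx":-0.0017,"dy":0.01,"dz":0,"twist":0,"grip":-0.7},{"dx":-0.0038,"dy":0.022,"dz":0,"twist":0,"grip":-0.7},{"dx":-0.0058,"dy":0.034,"dz":0,"twist":0,"grip":-0.7},{"dx":-0.0079,"dy":0.046,"dz":0,"twist":0,"grip":-0.7},{"dx":-0.01,"dy":0.058,"dz":0,"twist":0,"grip":-0.7}]' 30
python3 -m crank '[{"dx":-0.002,"dy":0.012,"dz":0,"twist":0,"grip":-0.7},{"dx":-0.0041,"dy":0.024,"dz":0,"twist":0,"grip":-0.7},{"dx":-0.006,"dy":0.036,"dz":0,"twist":0,"grip":-0.7},{"dx":-0.0082,"dy":0.048,"dz":0,"twist":0,"grip":-0.7},{"dx":-0.0106,"dy":0.062,"dz":0,"twist":0,"grip":-0.7}]' 30
python3 -m crank '[{"dx":0,"dy":0,"dz":0,"twist":0,"grip":-0.7},{"dx":0,"dy":0.002,"dz":0,"twist":0,"grip":-0.7},{"dx":0,"dy":0.003,"dz":0,"twist":0,"grip":-0.7},{"dx":0,"dy":0.003,"dz":0,"twist":0,"grip":-0.7},{"dx":0,"dy":0.003,"dz":0,"twist":0,"grip":-0.7}]' 30
```

```text
t: 16.33
eef_pos: [0.5182, 0.0384, 0.0534]
ee_rot: [-3.139, -0.0, -1.399]
force: [-0.4, -3.1, 5.2]
width: 0.0222
gripper_force: 30.0
t: 16.75
eef_pos: [0.5076, 0.1001, 0.0534]
ee_rot: [-3.14, -0.001, -1.399]
force: [16.9, -40.2, 2.5]
width: 0.022
gripper_force: 30.0
t: 17.17
eef_pos: [0.5073, 0.1024, 0.0533]
ee_rot: [-3.14, -0.001, -1.399]
force: [-1.1, -5.6, 9.1]
width: 0.0224
gripper_force: 30.0
```

The shuttle reached its stop with 40 N on the wrist, at a knob y of about 0.100. I'll release it, rise, and move above the plate's outer part.

```bash
python3 -m crank '[{"dx":0,"dy":0,"dz":0,"twist":0,"grip":0.3},{"dx":0,"dy":0,"dz":0,"twist":0,"grip":0.3},{"dx":0,"dy":0,"dz":0,"twist":0,"grip":0.3},{"dx":0,"dy":0,"dz":0.02,"twist":0,"grip":0.3},{"dx":0,"dy":0,"dz":0.06,"twist":0,"grip":0.3}]'
python3 -m crank '[{"dx":0,"dy":0,"dz":0.04,"twist":0,"grip":0.3},{"dx":0.004,"dy":-0.025,"dz":0.07,"twist":0,"grip":0.2},{"dx":0.01,"dy":-0.06,"dz":0.09,"twist":0,"grip":0.2},{"dx":0.016,"dy":-0.095,"dz":0.09,"twist":0,"grip":0.2},{"dx":0.0215,"dy":-0.1295,"dz":0.09,"twist":0,"grip":0.2}]'
python3 - <<'E'
from h import *
s=arm.get_state();w=snap('wrist','w6.png');t=snap('scene','s6.png')
print(s['eef_pos'],s['ee_rot'])
for n,im,z in(('wrist',w,.1),('scene',t,.1)):
    h=cv2.cvtColor(im,cv2.COLOR_BGR2HSV);m=(h[...,0]>12)&(h[...,0]<32)&(h[...,1]>110)&(h[...,2]>60)
    k,l,st,c=cv2.connectedComponentsWithStats(m.astype(np.uint8))
    for i in range(1,k):
        p=onz(n,*c[i],z)
        if st[i,4]>15 and np.hypot(*(p[:2]-[.531,-.04]))<.1: print(n,st[i],c[i],p)
    h=((cv2.inRange(h,(0,150,90),(8,255,255))|cv2.inRange(h,(172,150,90),(180,255,255)))>0).astype(np.uint8)
    k,l,st,c=cv2.connectedComponentsWithStats(h)
    for i in range(1,k):
        if st[i,4]>20: print('red',n,st[i,4],c[i],onz(n,*c[i],.068))
E
```

```text
t: 17.58
eef_pos: [0.5041, 0.102, 0.1084]
ee_rot: [3.134, -0.002, -1.4]
force: [1.1, 0.8, -0.2]
width: 0.0499
gripper_force: 0.0
t: 18.0
eef_pos: [0.5295, -0.027, 0.2039]
ee_rot: [-3.137, 0.001, -1.398]
force: [0.3, -0.1, -1.4]
width: 0.0526
gripper_force: 0.0
[ 0.52945805 -0.02696359  0.20391499] [-3.13682583e+00  7.92770604e-04 -1.39812049e+00]
wrist [279 148   7  83 456] [281.69298246 187.55921053] [ 0.53172852 -0.04653423  0.1       ]
red wrist 2929 [71.16217139 77.28303175] [ 0.70551037 -0.09775618  0.068     ]
red wrist 854 [392.63934426  67.54800937] [ 0.46223991 -0.14676546  0.068     ]
red wrist 233 [281.21459227 331.96995708] [0.50693193 0.1011913  0.068     ]
scene [268 241  22  17 223] [278.26457399 248.73542601] [ 0.54397686 -0.02982311  0.1       ]
red scene 22 [100.54545455  72.5       ] [ 0.11684346 -1.25684313  0.068     ]
red scene 56 [202.05357143 168.66071429] [ 0.378402   -0.43439844  0.068     ]
red scene 62 [328.41935484 269.96774194] [0.50739281 0.09761201 0.068     ]
red scene 406 [209.60344828 309.16009852] [ 0.76381965 -0.07279909  0.068     ]
```

The plate is centred between the fingers at column 281.7, and the knob at y≈0.099 confirms the shuttle is out. I'll descend and grip.

```bash
python3 -m crank '[{"dx":0,"dy":0,"dz":-0.03,"twist":0,"grip":0.2},{"dx":0,"dy":0,"dz":-0.065,"twist":0,"grip":0},{"dx":0,"dy":0,"dz":-0.095,"twist":0,"grip":-0.3},{"dx":0,"dy":0,"dz":-0.115,"twist":0,"grip":-0.3},{"dx":0,"dy":0,"dz":-0.124,"twist":0,"grip":-0.3}]' 40
python3 -m crank '[{"dx":0,"dy":0,"dz":0,"twist":0,"grip":-0.6},{"dx":0,"dy":0,"dz":0,"twist":0,"grip":-0.8},{"dx":0,"dy":0,"dz":0,"twist":0,"grip":-1},{"dx":0,"dy":0,"dz":0,"twist":0,"grip":-1},{"dx":0,"dy":0,"dz":0,"twist":0,"grip":-1}]' 40
python3 -m crank '[{"dx":0,"dy":0,"dz":0,"twist":0,"grip":-1},{"dx":0,"dy":0,"dz":0,"twist":0,"grip":-1},{"dx":0,"dy":0,"dz":0,"twist":0,"grip":-1},{"dx":0,"dy":0,"dz":0,"twist":0,"grip":-1},{"dx":0,"dy":0,"dz":0,"twist":0,"grip":-1}]' 40
```

```text
t: 18.52
eef_pos: [0.5265, -0.0264, 0.0747]
ee_rot: [3.137, 0.0, -1.4]
force: [-0.7, 0.6, 0.4]
width: 0.0329
gripper_force: 0.0
t: 18.93
eef_pos: [0.5292, -0.026, 0.0789]
ee_rot: [-3.139, 0.0, -1.399]
force: [-1.1, 1.6, 4.6]
width: 0.0037
gripper_force: 40.3
t: 19.35
eef_pos: [0.5292, -0.026, 0.0789]
ee_rot: [-3.139, 0.0, -1.399]
force: [-1.2, 1.4, 6.3]
width: 0.004
gripper_force: 40.0
```

```bash
python3 -m crank '[{"dx":0,"dy":0,"dz":0.008,"twist":0,"grip":-1},{"dx":0,"dy":0,"dz":0.024,"twist":0,"grip":-1},{"dx":0,"dy":0,"dz":0.044,"twist":0,"grip":-1},{"dx":0,"dy":0,"dz":0.068,"twist":0,"grip":-1},{"dx":0,"dy":0,"dz":0.09,"twist":0,"grip":-1}]' 40
python3 -m crank '[{"dx":0.001,"dy":0.02,"dz":0.008,"twist":0,"grip":-1},{"dx":0.003,"dy":0.05,"dz":0.01,"twist":7,"grip":-1},{"dx":0.005,"dy":0.085,"dz":0.01,"twist":14,"grip":-1},{"dx":0.007,"dy":0.12,"dz":0.01,"twist":21,"grip":-1},{"dx":0.009,"dy":0.155,"dz":0.01,"twist":28,"grip":-1}]' 40
python3 -m crank '[{"dx":0.002,"dy":0.035,"dz":0,"twist":7,"grip":-1},{"dx":0.004,"dy":0.07,"dz":0,"twist":14,"grip":-1},{"dx":0.006,"dy":0.105,"dz":0,"twist":21,"grip":-1},{"dx":0.008,"dy":0.14,"dz":0,"twist":28,"grip":-1},{"dx":0.01,"dy":0.175,"dz":0,"twist":35,"grip":-1}]' 40
python3 -m crank '[{"dx":0,"dy":0.015,"dz":0,"twist":7,"grip":-1},{"dx":0.001,"dy":0.027,"dz":0,"twist":7,"grip":-1},{"dx":0.001,"dy":0.027,"dz":0,"twist":7,"grip":-1},{"dx":0.001,"dy":0.027,"dz":0,"twist":7,"grip":-1},{"dx":0.001,"dy":0.027,"dz":0,"twist":7,"grip":-1}]' 40
python3 - <<'E'
from h import *
t=snap('scene','s7.png');w=snap('wrist','w7.png')
h=cv2.cvtColor(t,cv2.COLOR_BGR2HSV);m=cv2.inRange(h,(12,110,60),(32,255,255))
k,l,st,c=cv2.connectedComponentsWithStats(m)
for i in range(1,k):
    if st[i,4]>40 and st[i,4]<900: print(st[i],c[i],onz('scene',*c[i],.15))
h=cv2.cvtColor(w,cv2.COLOR_BGR2HSV);m=cv2.inRange(h,(12,110,60),(32,255,255))
k,l,st,c=cv2.connectedComponentsWithStats(m)
for i in range(1,k):
    if st[i,4]>100: print('w',st[i],c[i])
E
```

```text
t: 19.77
eef_pos: [0.5279, -0.0264, 0.1691]
ee_rot: [3.141, -0.0, -1.4]
force: [1.4, -0.5, -1.6]
width: 0.0038
gripper_force: 40.0
t: 20.18
eef_pos: [0.537, 0.13, 0.1784]
ee_rot: [-3.141, 0.0, -0.906]
force: [1.2, -0.2, -1.4]
width: 0.004
gripper_force: 40.0
t: 20.6
eef_pos: [0.5469, 0.3053, 0.1781]
ee_rot: [-3.142, 0.0, -0.294]
force: [0.4, -0.7, -0.6]
width: 0.0037
gripper_force: 40.0
t: 21.02
eef_pos: [0.5481, 0.3296, 0.1776]
ee_rot: [3.141, 0.0, -0.181]
force: [-1.4, -0.7, -2.0]
width: 0.004
gripper_force: 40.0
[379   0  37   7 132] [399.96969697   2.31818182] [-1.27795647 -0.4471719   0.15      ]
[278 135  30  12  55] [291.49090909 140.8       ] [ 0.18544302 -0.22076171  0.15      ]
[202 147  23  11  41] [213.65853659 151.58536585] [ 0.3688761 -0.3842638  0.15     ]
[ 87 187  19  14  42] [ 96.76190476 194.04761905] [ 0.6983811  -0.51859324  0.15      ]
[120 186  56  41 130] [148.26153846 206.26923077] [ 0.6526954  -0.36796123  0.15      ]
[266 186  30  14  57] [280.70175439 192.71929825] [ 0.41018412 -0.11236835  0.15      ]
[ 80 189  22  15  95] [ 90.06315789 196.49473684] [ 0.
[... 256 characters left out ...]
 [0.46462687 0.32836104 0.15      ]
[135 277  20  12  68] [144.83823529 282.97058824] [ 0.83000775 -0.19206934  0.15      ]
[408 294  19  31 149] [417.37583893 309.66442953] [0.55474622 0.32595236 0.15      ]
[ 98 310  31  22  80] [112.0375 322.    ] [ 0.93623011 -0.17461864  0.15      ]
[293 347  23  22 386] [304.15025907 357.45336788] [0.77909839 0.18590718 0.15      ]
w [ 276  171   11  124 1147] [280.94856146 238.10026155]
w [ 459  254   52   42 1813] [484.65416437 275.50634308]
w [257 281   7  62 322] [259.30745342 311.88509317]
w [299 281   8  62 322] [302.68012422 311.11180124]
w [  51  348  397   27 6200] [267.62967742 365.58822581]
w [509 370  32   6 109] [527.42201835 373.52293578]
```

The plate is held at 4 mm width and shows in the scene view above the tray. I'll cross-check the tray centre in the scene view while lowering.

```bash
python3 - <<'E'
from h import *
a=cv2.imread('pics/s0.png');h=cv2.cvtColor(a,cv2.COLOR_BGR2HSV)
m=((h[...,1]<60)&(h[...,2]>125)).astype(np.uint8);m[:295]=0;m[:,:350]=0;m[400:]=0;m[:,475:]=0
cs=max(cv2.findContours(m,0,2)[0],key=cv2.contourArea);b=cv2.approxPolyDP(cv2.convexHull(cs),6,True)[:,0]
P=np.array([onz('scene',*p,.042) for p in b]);print(b.tolist(),P.round(3).tolist(),P.mean(0))
E
python3 -m crank '[{"dx":0,"dy":0,"dz":-0.025,"twist":0,"grip":-1},{"dx":0,"dy":0,"dz":-0.055,"twist":0,"grip":-1},{"dx":0,"dy":0,"dz":-0.085,"twist":0,"grip":-1},{"dx":0,"dy":0,"dz":-0.105,"twist":0,"grip":-1},{"dx":0,"dy":0,"dz":-0.115,"twist":0,"grip":-1}]' 40
```

```text
[[350, 295], [421, 295], [474, 337], [462, 399], [390, 399], [352, 373]] [[0.526, 0.171, 0.042], [0.427, 0.315, 0.042], [0.469, 0.455, 0.042], [0.624, 0.474, 0.042], [0.707, 0.353, 0.042], [0.701, 0.264, 0.042]] [0.57554934 0.33878065 0.042     ]
t: 21.53
eef_pos: [0.5472, 0.3285, 0.0598]
ee_rot: [3.138, 0.003, -0.181]
force: [0.2, 0.4, -2.1]
width: 0.0034
gripper_force: 40.0
```

```bash
python3 -c "
from h import *
P=np.array([onz('scene',*p,.042) for p in ((403,306),(467,350),(430,398),(366,345))]);print(P.round(3),P.mean(0),np.linalg.norm(P-np.roll(P,1,0),axis=1))"
python3 -m crank '[{"dx":0,"dy":0,"dz":-0.004,"twist":0,"grip":-1},{"dx":0,"dy":0,"dz":-0.008,"twist":0,"grip":-1},{"dx":0,"dy":0,"dz":-0.012,"twist":0,"grip":-1},{"dx":0,"dy":0,"dz":-0.015,"twist":0,"grip":-1},{"dx":0,"dy":0,"dz":-0.017,"twist":0,"grip":-1}]' 40
```

```text
[[0.482 0.291 0.042]
 [0.51  0.451 0.042]
 [0.659 0.419 0.042]
 [0.625 0.261 0.042]] [0.56904251 0.35553867 0.042     ] [0.14651046 0.16319504 0.15239819 0.16178772]
t: 21.95
eef_pos: [0.5487, 0.3311, 0.0463]
ee_rot: [-3.14, -0.001, -0.178]
force: [-0.6, -0.3, -0.9]
width: 0.0037
gripper_force: 40.0
```

```bash
python3 -m crank '[{"dx":0,"dy":0,"dz":-0.001,"twist":0,"grip":-1},{"dx":0,"dy":0,"dz":-0.002,"twist":0,"grip":-1},{"dx":0,"dy":0,"dz":-0.003,"twist":0,"grip":-1},{"dx":0,"dy":0,"dz":-0.003,"twist":0,"grip":-1},{"dx":0,"dy":0,"dz":-0.003,"twist":0,"grip":-1}]' 40
```

```text
t: 22.37
eef_pos: [0.5486, 0.331, 0.043]
ee_rot: [-3.141, -0.001, -0.178]
force: [-0.1, -0.6, 0.9]
width: 0.0038
gripper_force: 40.0
```

```bash
python3 -m crank '[{"dx":0,"dy":0,"dz":-0.001,"twist":0,"grip":-1},{"dx":0,"dy":0,"dz":-0.001,"twist":0,"grip":-1},{"dx":0,"dy":0,"dz":-0.001,"twist":0,"grip":-0.9},{"dx":0,"dy":0,"dz":-0.001,"twist":0,"grip":-0.75},{"dx":0,"dy":0,"dz":-0.001,"twist":0,"grip":-0.6}]' 20
python3 -m crank '[{"dx":0,"dy":0,"dz":0,"twist":0,"grip":-0.4},{"dx":0,"dy":0,"dz":0.002,"twist":0,"grip":-0.4},{"dx":0,"dy":0,"dz":0.005,"twist":0,"grip":-0.4},{"dx":0,"dy":0,"dz":0.01,"twist":0,"grip":-0.4},{"dx":0,"dy":0,"dz":0.01,"twist":0,"grip":-0.4}]' 20
python3 -m crank '[{"dx":0,"dy":0,"dz":0,"twist":0,"grip":0},{"dx":0,"dy":0,"dz":0,"twist":0,"grip":0.5},{"dx":0,"dy":0,"dz":0,"twist":0,"grip":1},{"dx":0,"dy":0,"dz":0,"twist":0,"grip":1},{"dx":0,"dy":0,"dz":0,"twist":0,"grip":1}]' 20
python3 - <<'E'
from h import *
w=snap('wrist','w8.png');h=cv2.cvtColor(w,cv2.COLOR_BGR2HSV);m=cv2.inRange(h,(12,110,60),(32,255,255))
k,l,st,c=cv2.connectedComponentsWithStats(m)
for i in range(1,k):
    if st[i,4]>100: print('w',st[i],c[i],onz('wrist',*c[i],.065))
E
```

```text
t: 22.78
eef_pos: [0.5484, 0.3308, 0.0415]
ee_rot: [-3.141, -0.0, -0.178]
force: [-0.1, -0.4, 0.1]
width: 0.0123
gripper_force: 0.0
t: 23.2
eef_pos: [0.5489, 0.3312, 0.0528]
ee_rot: [-3.14, -0.001, -0.178]
force: [0.6, -0.1, 0.3]
width: 0.0264
gripper_force: 0.0
t: 23.62
eef_pos: [0.5483, 0.3306, 0.0514]
ee_rot: [3.141, 0.0, -0.178]
force: [0.3, 0.6, -0.8]
width: 0.0542
gripper_force: 0.0
w [ 276  169    9  126 1081] [280.05827937 233.52358927] [0.57298614 0.32878133 0.065     ]
w [148 281  23  63 789] [156.73510773 312.13814956] [0.54472295 0.39241885 0.065     ]
w [392 281  24  63 767] [405.05997392 312.0273794 ] [0.52434969 0.27813384 0.065     ]
w [ 169  354  391   22 6034] [384.74030494 366.03778588] [0.49589698 0.29036652 0.065     ]
```

The plate stands upright in the tray. I'll push it over towards tray +y.

```bash
python3 -m crank '[{"dx":0.001,"dy":0.006,"dz":0,"twist":0,"grip":1},{"dx":0.002,"dy":0.014,"dz":0,"twist":0,"grip":1},{"dx":0.004,"dy":0.023,"dz":0,"twist":0,"grip":1},{"dx":0.006,"dy":0.033,"dz":0,"twist":0,"grip":1},{"dx":0.007,"dy":0.041,"dz":0,"twist":0,"grip":1}]' 20
python3 -m crank '[{"dx":0.001,"dy":0.006,"dz":0,"twist":0,"grip":1},{"dx":0.002,"dy":0.012,"dz":0,"twist":0,"grip":1},{"dx":0.003,"dy":0.018,"dz":0,"twist":0,"grip":1},{"dx":0.004,"dy":0.024,"dz":0,"twist":0,"grip":1},{"dx":0.005,"dy":0.029,"dz":0,"twist":0,"grip":1}]' 20
python3 -m crank '[{"dx":0,"dy":0,"dz":0.02,"twist":0,"grip":1},{"dx":0,"dy":0,"dz":0.06,"twist":0,"grip":1},{"dx":0,"dy":0,"dz":0.1,"twist":0,"grip":1},{"dx":0,"dy":0,"dz":0.14,"twist":0,"grip":1},{"dx":0,"dy":0,"dz":0.18,"twist":0,"grip":1}]' 20
python3 - <<'E'
from h import *
for n in('wrist','scene'):
    w=snap(n,n+'9.png');h=cv2.cvtColor(w,cv2.COLOR_BGR2HSV);m=cv2.inRange(h,(12,110,60),(32,255,255))
    for q in cv2.findContours(m,0,2)[0]:
        if cv2.contourArea(q)>60:
            c=cv2.minAreaRect(q);p=onz(n,*c[0],.009)
            if np.hypot(*(p[:2]-[.567,.354]))<.15:
                B=np.array([onz(n,*v,.009) for v in cv2.boxPoints(c)]);print(n,c,p,np.linalg.norm(B-np.roll(B,1,0),axis=1))
E
```

```text
t: 24.08
eef_pos: [0.5557, 0.3733, 0.0515]
ee_rot: [-3.141, -0.0, -0.177]
force: [-0.0, -0.3, 0.5]
width: 0.0865
gripper_force: 0.0
t: 24.5
eef_pos: [0.5604, 0.4013, 0.0515]
ee_rot: [3.142, -0.0, -0.178]
force: [-0.0, -0.4, 0.0]
width: 0.0877
gripper_force: 0.0
t: 24.92
eef_pos: [0.5602, 0.4005, 0.2336]
ee_rot: [3.141, 0.0, -0.178]
force: [1.5, 1.2, 0.4]
width: 0.0879
gripper_force: 0.0
wrist ((314.9999694824219, 166.49998474121094), (53.99999237060547, 52.99999237060547), -0.0) [0.57313515 0.36613392 0.009     ] [0.06192572 0.05978788 0.0593311  0.05973598]
scene ((415.0199890136719, 357.1400146484375), (29.000001907348633, 22.200000762939453), 36.86989974975586) [0.57053598 0.36242232 0.009     ] [0.05879156 0.05994391 0.06076867 0.0580961 ]
```

The plate now measures a flat 60 x 60 mm square at (0.572,0.364), inside the tray. I'll check the sleeve and knob once more, then hand in.

```bash
python3 - <<'E'
from h import *
im=cv2.imread('pics/scene9.png');h=cv2.cvtColor(im,cv2.COLOR_BGR2HSV)
m=cv2.inRange(h,(0,110,90),(8,255,255))|cv2.inRange(h,(172,110,90),(180,255,255))
k,l,st,c=cv2.connectedComponentsWithStats(m)
for i in range(1,k):
    d=onz('scene',*c[i],.249)[:2]-[.551,-.158]
    if st[i,4]>5 and np.hypot(*d)<.07: print('pin',c[i],np.degrees(np.arctan2(d[1],d[0])))
    p=onz('scene',*c[i],.068)
    if st[i,4]>30 and abs(p[0]-.507)<.03: print('knob',p)
b=cv2.inRange(h,(0,0,0),(180,255,45));b[:200]=0;b[240:]=0;b[:,:225]=0;b[:,265:]=0
print('grip dark px',(b>0).sum(),np.argwhere(b).mean(0))
print(arm.job_done())
E
```

```text
knob [ 0.491008   -1.36631755  0.068     ]
knob [ 0.49128115 -1.21740257  0.068     ]
knob [ 0.50492781 -1.1094085   0.068     ]
knob [ 0.526957   -1.01633207  0.068     ]
pin [256.  183.5] 136.22215045839627
knob [0.50720737 0.09748806 0.068     ]
grip dark px 568 [220.55105634 241.16725352]
the job is handed in; nothing more can be done
None
```

The job is handed in: the sleeve is on 6, the lever was pulled to its stop and is back up, the shuttle is fully out, and the plate lies flat on the steel tray's floor; I saw no sign of a bystander being touched, but did not re-measure their positions, and no verdict came back.

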